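# Read the jars' underside marks and sort them

### The arm

A 6-joint arm with a two-finger parallel gripper is mounted at the origin on the work surface. World frame = base frame: x ahead of the robot, y to its left, z up, the work surface at z = 0. Lengths are in m, angles in degrees, forces in N, time in s.
With the tool pointing down it reaches from about 0.25 to 0.725 m from the base axis. Payload 9.7 kg.
Tool frame: the origin (TCP) lies midway between the tips of the shut fingers; the grasp point (between the pads) lies bot.hold_point_z behind it (bot.hold_point_z is the distance from the TCP to the grasp point, in m); z points along the fingers, y is the line along which they close (so a half turn about z gives the same grasp; the last joint's range is limited). The gripper opens to 85 mm and grips with 20 to 120 N. Pads are 22 mm wide; open, the fingers measure 114 mm over their backs; the gripper's body (76 mm by 85 mm) begins 54 mm behind the grasp point. The pads swing forward as they close: fully open they stand 13 mm farther back than shut.
Start: joints at [73.854, 4.979, 10.078, 95.1, 0, 90], TCP at [0.153, 0.528, 0.231] pointing down, gripper open.
Joint ranges: [-179.16, 179.16], [-48.56, 103.87], [-65.8, 70.77], [-126.05, 130.52], [-82.76, 87.17], [-180, 180]. Speed limits (degrees/s): [127.2, 127.2, 147.25, 180, 180, 180].

### API

Orientations are given as [roll, pitch, yaw] about the fixed x, y, z axes, in that order (R = Rz(yaw) Ry(pitch) Rx(roll)).
In Python, from workcell import bot, camera, camera_model, ticket gives the robot as it stands.
- The arm moves only by the tool send_rows, never from a script. Its argument "targets" is text: rows parted by semicolons, each of 5 numbers parted by spaces: the shift along the tool's x, y, z in mm, then the turn about the tool's z in degrees, then the closure in counts, from 0 (fully open) to 255 (shut). A call has 1 to 20 rows; each row is the pose to reach, as a shift and turn from the pose commanded when the call began, along the tool's axes at that moment; what a row does not reach only later rows make up. A row lasts 1/8 s, in which the tool goes at most 62.5 mm and 10.7 degrees, less where a joint would pass 70% of its speed; a pose out of reach is approached as far as the arm can. A call with a gripper value outside its range is refused whole. The fingers move at their own pace and stop on an object; "newtons" is the grip in N (left out, the last holds). Time passes only in rows, so rows that repeat a pose let the fingers close. It gives the time, the measured TCP pose, the force, the opening and the grip force at its end, in the units of the state.
- bot.get_obs(): the state, without advancing time (a new reading comes with each control period).
- camera(name): name is "scene" or "top" or "wrist"; returns the picture (480x640x3 uint8, blue, green, red); there is no depth.
- camera_model(name): a dict with "K" (3x3 intrinsics, pixels), "pose" (4x4, takes a point from camera to world coordinates); the wrist camera has in their place "T_tool_cam" (4x4, takes a point from camera to tool coordinates, whose origin is the TCP and whose axes are the flange's). Camera axes: x right, y down, z forward; pixel columns grow to the right and rows downward; lengths in m; the calibration is good to about 2 mm. A picture is of the moment at which its call begins: read the wrist's pose just before it. camera_model takes no time and is no camera call.
- ticket.job_done(): hands the job in; it is judged then, once.
The state is a dict: "time": time; "q": joint angles; "qd": joint speeds; "joint_efforts": joint torques, N m; "ee_pos": TCP position; "tcp_rot": TCP orientation; "wrist_force": force on the tool from outside, world axes, zero at the start; "torque": the same for the moment, N m; "opening": finger opening in m; "grasp_force": force on a finger pad.
Only numpy, scipy, OpenCV 4.12 (cv2) and the standard library are available. Lean on these libraries where they do the work, as an engineer would, in place of code of your own. Each camera call takes 0.05 s, during which the arm holds its last target. There are 200 camera calls.

### The job

The three preserve jars standing in the bottle carrier look alike; only the mark hidden underneath tells the batch. Taking one jar at a time, lift it clear of the carrier, turn it up onto its side or further so the underside can be read, then stand it upright and well inside the round steel tray if the mark is a ring, or in the rectangular wooden crate if it is a straight bar, and let go before taking the next. Do this for all three without banging them down, and do not disturb the glass mug, the food can or the funnel.

Things in the scene. Friction and masses are not known exactly. Their poses are not given: they have to be found in the camera images.
- carrier: fixed wooden bottle carrier; origin at the centre of its underside, z up. Board 120 mm (its x) by 390 mm (its y), upper face at z 12 mm, lip all round 22 mm high, 8 mm thick. The jars stand on it in a row along y, at y -115, 0, 115 mm. End posts 22 mm wide (x), 14 mm thick, 165 mm tall at y +-198 mm carry the handle bar
- handle_bar (a point): centre of the carrier's round handle bar, 16 mm diameter, along the carrier's y, its axis 155 mm above the carrier's underside, straight above the jars: a gripper coming straight down hits it. Both long sides are open: a gripper tilted about 40 degrees, across the bar, passes beside it and takes a jar across its diameter, closing along y
- place_right (a point): point on the carrier's board on which the right-hand one (carrier y -115 mm) of the three jars stands upright at the start (its axis within 4 mm of this point). Any place may hold either mark
- place_middle (a point): point on the carrier's board on which the middle one of the three jars stands upright at the start (its axis within 4 mm of this point). All three jars look alike: white stoneware cylinder 56 mm in diameter and 56 mm high, cork (48 mm) on top, 68 mm high in all, about 0.25 kg. Underneath, in a 1.5 mm recess, a black mark on white: a straight bar (44 x 11 mm, any direction) or a ring (40 mm outside, 22 mm inside)
- place_left (a point): point on the carrier's board on which the left-hand one (carrier y +115 mm) of the three jars stands upright at the start (its axis within 4 mm of this point). Any place may hold either mark
- round_tray: fixed round steel tray, about 230 mm in outside diameter, rim 20 mm high and 4 mm thick, floor 6 mm above its origin, with room for two jars; jars marked with a ring go here. Origin at the centre of its underside, z up
- round_floor (a point): centre of the upper face of the round tray's floor; z up
- crate: fixed low rectangular plywood crate, open on top, 210 mm (its x) by 220 mm (its y), 30 mm high, walls and floor 7 mm thick; jars marked with a straight bar go here, room for two side by side 100 mm apart along its y. Origin at the centre of its underside, z up
- crate_floor (a point): centre of the upper face of the crate's floor; axes as the crate's
- mug: glass beer mug, 76 mm in diameter and 100 mm high, handle towards its y, standing beyond the carrier; bystander. Origin at the centre of its underside
- food_can: plain steel food can, 62 mm in diameter, 105 mm high; bystander beyond the left-hand tray or crate. Origin at the centre of its underside
- funnel: red plastic funnel standing mouth down, 116 mm in diameter, 120 mm high; bystander beyond the right-hand tray or crate. Origin at the centre of its mouth, on the table

How it is judged (in metres and radians):
On the way, in this order (a step that is already met when the one before it is completed fails the run):
1. a first jar is lifted and turned up onto its side or further (its axis at least 69 degrees from upright) (((angle between ring_jar_c0's own z axis and vertical above 1.2 rad and height (world z) of ring_jar_c0 above 0.08 m) or (angle between bar_jar_1_c0's own z axis and vertical above 1.2 rad and height (world z) of bar_jar_1_c0 above 0.08 m) or (angle between bar_jar_2_c0's own z axis and vertical above 1.2 rad and height (world z) of bar_jar_2_c0 above 0.08 m))), for 0.2 s.
2. one jar stands released in the place its mark calls for (((horizontal distance between ring_jar_c0 and round_floor below 0.085 m and z of ring_jar_c0 in the frame of round_floor between 0.022 and 0.034 m and angle between ring_jar_c0's own z axis and vertical below 0.09 rad and contact force between ring_jar_c0 and the fingers below 0.2 N) or (horizontal distance between bar_jar_1_c0 and crate_floor below 0.105 m and z of bar_jar_1_c0 in the frame of crate_floor between 0.022 and 0.034 m and angle between bar_jar_1_c0's own z axis and vertical below 0.09 rad and contact force between bar_jar_1_c0 and the fingers below 0.2 N) or (horizontal distance between bar_jar_2_c0 and crate_floor below 0.105 m and z of bar_jar_2_c0 in the frame of crate_floor between 0.022 and 0.034 m and angle between bar_jar_2_c0's own z axis and vertical below 0.09 rad and contact force between bar_jar_2_c0 and the fingers below 0.2 N))), for 0.2 s.
3. a second jar is lifted and turned up in the same way (((angle between ring_jar_c0's own z axis and vertical above 1.2 rad and height (world z) of ring_jar_c0 above 0.08 m) or (angle between bar_jar_1_c0's own z axis and vertical above 1.2 rad and height (world z) of bar_jar_1_c0 above 0.08 m) or (angle between bar_jar_2_c0's own z axis and vertical above 1.2 rad and height (world z) of bar_jar_2_c0 above 0.08 m))), for 0.2 s.
4. two jars stand released in their right places ((((horizontal distance between ring_jar_c0 and round_floor below 0.085 m and z of ring_jar_c0 in the frame of round_floor between 0.022 and 0.034 m and angle between ring_jar_c0's own z axis and vertical below 0.09 rad and contact force between ring_jar_c0 and the fingers below 0.2 N) and (horizontal distance between bar_jar_1_c0 and crate_floor below 0.105 m and z of bar_jar_1_c0 in the frame of crate_floor between 0.022 and 0.034 m and angle between bar_jar_1_c0's own z axis and vertical below 0.09 rad and contact force between bar_jar_1_c0 and the fingers below 0.2 N)) or ((horizontal distance between ring_jar_c0 and round_floor below 0.085 m and z of ring_jar_c0 in the frame of round_floor between 0.022 and 0.034 m and angle between ring_jar_c0's own z axis and vertical below 0.09 rad and contact force between ring_jar_c0 and the fingers below 0.2 N) and (horizontal distance between bar_jar_2_c0 and crate_floor below 0.105 m and z of bar_jar_2_c0 in the frame of crate_floor between 0.022 and 0.034 m and angle between bar_jar_2_c0's own z axis and vertical below 0.09 rad and contact force between bar_jar_2_c0 and the fingers below 0.2 N)) or ((horizontal distance between bar_jar_1_c0 and crate_floor below 0.105 m and z of bar_jar_1_c0 in the frame of crate_floor between 0.022 and 0.034 m and angle between bar_jar_1_c0's own z axis and vertical below 0.09 rad and contact force between bar_jar_1_c0 and the fingers below 0.2 N) and (horizontal distance between bar_jar_2_c0 and crate_floor below 0.105 m and z of bar_jar_2_c0 in the frame of crate_floor between 0.022 and 0.034 m and angle between bar_jar_2_c0's own z axis and vertical below 0.09 rad and contact force between bar_jar_2_c0 and the fingers below 0.2 N)))), for 0.2 s.
5. the third jar is lifted and turned up in the same way (((angle between ring_jar_c0's own z axis and vertical above 1.2 rad and height (world z) of ring_jar_c0 above 0.08 m) or (angle between bar_jar_1_c0's own z axis and vertical above 1.2 rad and height (world z) of bar_jar_1_c0 above 0.08 m) or (angle between bar_jar_2_c0's own z axis and vertical above 1.2 rad and height (world z) of bar_jar_2_c0 above 0.08 m))), for 0.2 s.
At the end, for the whole second after the job is handed in: every ring-marked jar stands in the round tray and every bar-marked jar in the rectangular crate: upright within 5 degrees, on the floor within 6 mm, inside it (axis within 85 mm of the round tray's centre, 105 mm of the crate's), released (horizontal distance between ring_jar_c0 and round_floor below 0.085 m and z of ring_jar_c0 in the frame of round_floor between 0.022 and 0.034 m and angle between each of ring_jar_c0, bar_jar_1_c0, bar_jar_2_c0's own z axis and vertical below 0.09 rad and contact force between each of ring_jar_c0, bar_jar_1_c0, bar_jar_2_c0 and the fingers below 0.2 N and horizontal distance between each of bar_jar_1_c0, bar_jar_2_c0 and crate_floor below 0.105 m and z of bar_jar_1_c0 in the frame of crate_floor between 0.022 and 0.034 m and z of bar_jar_2_c0 in the frame of crate_floor between 0.022 and 0.034 m); the robot touches nothing.
It fails at once if the mug, the can or the funnel is pushed more than 30 mm or tipped (distance of any of mug, food_can, funnel from where it was at the start of the episode above 0.03 m or angle between any of mug, food_can, funnel's own z axis and vertical above 0.3 rad).
It fails at once if a jar is banged down (more than 60 N on the tray or crate) (contact force between any of round_tray, crate and anything else above 60 N).
It also fails if it takes over 72 s, if anything falls off the work surface, if the arm or the gripper's body presses on something with over 40 N, if the wrist force passes 120 N, or if a joint passes its speed limit or range.

## Working session

There is one attempt and no reset: what is moved stays moved. The work goes in short steps, Python scripts to look and compute and a tool call to move; the robot and the scene stay as the last step left them, time stands still between calls to the robot, and variables do not carry over. Pictures are saved under pics/ and viewed, at most 10 in all, crops included, and the job is handed in when it is done.

Besides the shell and the picture viewer there is one more tool, called after "Request:" as name(argument=value, ...), one argument or row to a line, values as JSON. send_rows: Moves the arm, as the interface text tells. Its arguments: {"type":"object","properties":{"targets":{"type":"string"},"newtons":{"type":"number"}},"required":["targets"]}

```bash
mkdir -p pics; ls; python3 - <<'E'
from workcell import bot,camera,camera_model
import cv2,numpy as np
np.set_printoptions(precision=4,suppress=True)
print(bot.get_obs(),bot.hold_point_z)
for n in("scene","top"):
    cv2.imwrite(f"pics/{n}0.png",camera(n)); print(n,camera_model(n))
print(camera_model("wrist"))
E
```

```text
pics
{'time': 0.0, 'q': array([73.8533,  5.0119, 10.0307, 95.0994, -0.0005, 90.0019]), 'qd': array([0.0706, 0.053 , 0.0305, 0.0579, 0.075 , 0.0086]), 'joint_efforts': array([ -0.0004, -52.0389,  46.4802,   0.0164,  -0.0001,  -0.    ]), 'ee_pos': array([0.1529, 0.5281, 0.2305]), 'tcp_rot': array([-179.9193,    0.0005,  163.8513]), 'wrist_force': array([-0.6744, -0.1514,  0.1808]), 'torque': array([ 0.0154, -0.0122, -0.002 ]), 'grasp_force': 0.0, 'opening': 0.08505817499498382} 0.0187
scene {'K': array([[574.0306,   0.    , 322.7275],
       [  0.    , 574.0306, 236.2195],
       [  0.    ,   0.    ,   1.    ]]), 'pose': array([[ 0.8399,  0.3614, -0.405 ,  1.1369],
       [ 0.5427, -0.5721,  0.615 , -0.7837],
       [-0.0095, -0.7363, -0.6766,  0.9836],
       [ 0.    ,  0.    ,  0.    ,  1.    ]])}
top {'K': array([[500.9093,   0.    , 316.1272],
       [  0.    , 500.9093, 233.7819],
       [  0.    ,   0.    ,   1.    ]]), 'pose': array([[ 0.0025, -0.9905,  0.1376,  0.464 ],
       [-0.9997, -0.0059, -0.0247,  0.0202],
       [ 0.0253, -0.1375, -0.9902,  1.2666],
       [ 0.    ,  0.    ,  0.    ,  1.    ]])}
{'K': array([[416.2768,   0.    , 324.6219],
       [  0.    , 416.2768, 240.0485],
       [  0.    ,   0.    ,   1.    ]]), 'T_tool_cam': array([[-0.0008, -0.9655, -0.2606,  0.0667],
       [ 1.    , -0.0006, -0.0009, -0.0009],
       [ 0.0007, -0.2606,  0.9655, -0.1424],
       [ 0.    ,  0.    ,  0.    ,  1.    ]])}
```

View pics/top0.png

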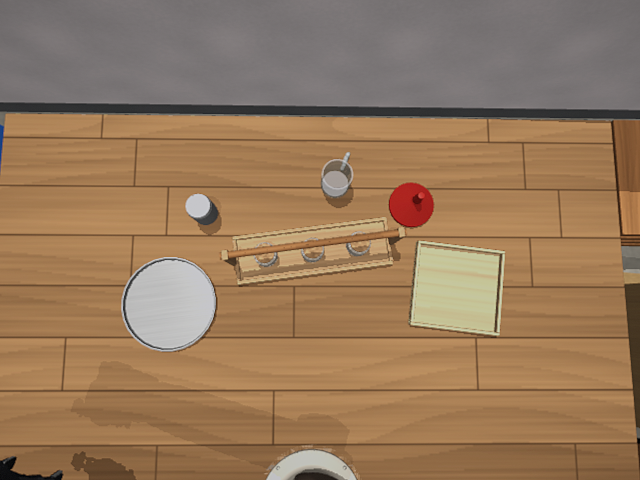

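View pics/scene0.png

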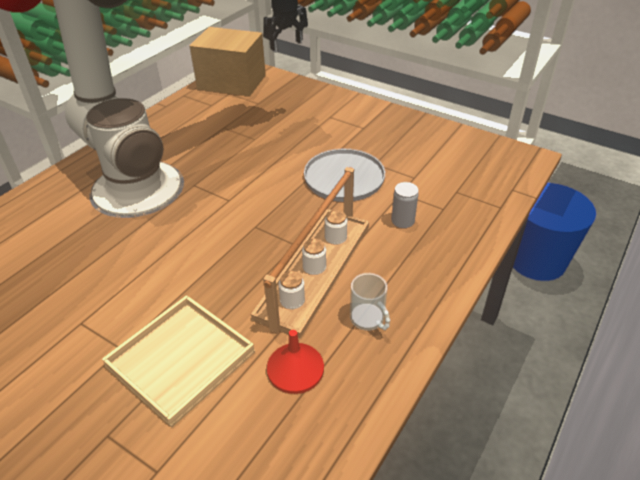

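The top view shows the round tray at about (169,304), the crate corners at (419,241), (504,250), (500,335) and (410,326), and the carrier bar from (225,256) to (402,233). The funnel is at (411,204), the mug at (337,178) and the can at (200,207). I'll zoom in on the carrier and crate.

```bash
python3 - <<'E'
import cv2
i=cv2.imread("pics/top0.png")
c=cv2.resize(i[210:300,215:415],None,fx=4,fy=4,interpolation=cv2.INTER_CUBIC)
d=cv2.resize(i[150:240,180:440],None,fx=3,fy=2.5,interpolation=cv2.INTER_CUBIC)
cv2.imwrite("pics/c0.png",c)
E
```

```text
(no output)
```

View pics/c0.png

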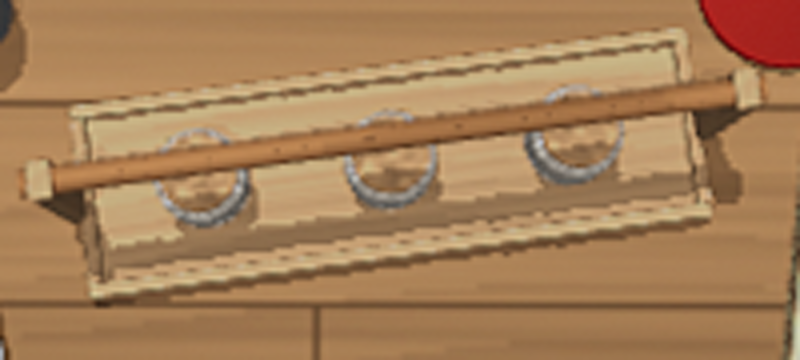

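In the 4x crop (offset 215,210), the lip corners are (70,105), (686,30), (712,212) and (95,292). The post tops are at (39,180) and (747,88), and the jar shoulders are centred at (202,178), (392,160) and (576,135).

```bash
cat >h.py <<'E'
import numpy as np,cv2
from scipy.spatial.transform import Rotation as Ro
from workcell import bot,camera,camera_model
np.set_printoptions(precision=4,suppress=True)
def ray(m,p,z):
    d=m["pose"][:3,:3]@np.linalg.solve(m["K"],[p[0],p[1],1]); o=m["pose"][:3,3]
    return o+d*(z-o[2])/d[2]
def Rt(): return Ro.from_euler("xyz",bot.get_obs()["tcp_rot"],degrees=True).as_matrix()
E
python3 - <<'E'
from h import *
m=camera_model("top"); s=camera_model("scene")
f=lambda p,z:ray(m,(p[0]/4+215-.4,p[1]/4+210-.4),z)
for z in(.022,.034):
    c=np.array([f(p,z) for p in[(70,105),(686,30),(712,212),(95,292)]]); print("lip",z,c.mean(0),np.linalg.norm(c[0]-c[1]),np.linalg.norm(c[1]-c[2]),[np.degrees(np.arctan2(*(c[a]-c[b])[[0,1]])) for a,b in((0,1),(3,2))])
P=[f(p,.165) for p in[(39,180),(747,88)]];print("post",P,(P[0]+P[1])/2,np.linalg.norm(P[0]-P[1]),np.degrees(np.arctan2(*(P[0]-P[1])[:2])))
for p in[(202,178),(392,160),(576,135)]:print("jar",f(p,.068))
print("tray",ray(m,(169,304),.02)); c=np.array([ray(m,p,.03) for p in[(419,241),(504.5,250),(500,335),(410,326)]]);print("crate",c,c.mean(0))
print("fun",ray(m,(411,204),0.01),"mug base",ray(m,(335,184),.0),"can",ray(m,(198,204),.105))
print("scene: can",ray(s,(405,190),.105),"mug",ray(s,(368,288),.1),"funnel",ray(s,(295,370),0),"tray",ray(s,(344,173),.02),"crate",[ray(s,p,.03) for p in[(186,298),(253,349),(170,416),(105,358)]])
for p in[(291,284),(314,251),(335,222)]:print("jartop",ray(s,p,.068))
E
```

```text
lip 0.022 [ 0.5977 -0.0025  0.022 ] 0.39008819184214416 0.11612406617505454 [np.float64(-7.384140915255648), np.float64(-7.605127353819882)]
lip 0.034 [ 0.5964 -0.0023  0.034 ] 0.38632695041310616 0.11500439462964474 [np.float64(-7.38414091525564), np.float64(-7.605127353819887)]
post [array([0.5697, 0.1945, 0.165 ]), array([ 0.6232, -0.1975,  0.165 ])] [ 0.5964 -0.0015  0.165 ] 0.39555821626857296 -7.766598289184855
jar [0.5807 0.1126 0.068 ]
jar [ 0.5921 -0.0012  0.068 ]
jar [ 0.6079 -0.1123  0.068 ]
tray [0.4616 0.3489 0.02  ]
crate [[ 0.6192 -0.268   0.03  ]
 [ 0.5977 -0.4828  0.03  ]
 [ 0.3885 -0.4613  0.03  ]
 [ 0.4098 -0.2405  0.03  ]] [ 0.5038 -0.3632  0.03  ]
fun [ 0.7173 -0.2545  0.01  ] mug base [ 0.7706 -0.0599  0.    ] can [0.6944 0.2688 0.105 ]
scene: can [0.6914 0.2655 0.105 ] mug [ 0.7732 -0.0636  0.1   ] funnel [ 0.7176 -0.2553  0.    ] tray [0.4679 0.3452 0.02  ] crate [array([ 0.4205, -0.247 ,  0.03  ]), array([ 0.6299, -0.276 ,  0.03  ]), array([ 0.5938, -0.4766,  0.03  ]), array([ 0.393 , -0.4528,  0.03  ])]
jartop [ 0.6137 -0.1165  0.068 ]
jartop [ 0.5991 -0.0043  0.068 ]
jartop [0.5863 0.1071 0.068 ]
```

Request:
send_rows(
  targets="0 0 -40 0 0; 0 0 -100 0 0; 0 0 -150 0 0; 0 0 -150 0 0",
)

```text
time: 0.6
ee_pos: [0.1531, 0.5289, 0.3852]
tcp_rot: [179.6, -0.0, 163.9]
wrist_force: [1.1, 0.4, -0.4]
opening: 0.0855
grasp_force: 0.0
```

Request:
send_rows(
  targets="0 60 0 0 0; 0 120 0 0 0; 0 180 0 0 0; 0 240 0 0 0; 0 300 0 0 0; 0 360 0 0 0; 0 420 0 0 0; 0 420 0 0 0",
)

```text
time: 1.6
ee_pos: [0.216, 0.7462, 0.2823]
tcp_rot: [176.6, 0.0, 163.9]
wrist_force: [0.4, -0.2, 0.8]
opening: 0.0855
grasp_force: 0.0
```

```bash
python3 -c "
from h import *
o=bot.get_obs();print(o['q'],o['ee_pos'],o['tcp_rot'],o['qd'])"
```

```text
[ 73.8542  45.2876  70.7029 112.049   -0.0013  89.9982] [0.216  0.7462 0.2823] [176.6337   0.0014 163.8559] [-0.1013  6.6017  0.1816 -7.6853  0.1144 -0.0808]
```

Request:
send_rows(
  targets="0 0 0 0 0; 0 0 0 0 0",
)

```text
time: 1.85
ee_pos: [0.2158, 0.7455, 0.2837]
tcp_rot: [176.6, 0.0, 163.9]
wrist_force: [0.9, 0.7, 0.7]
opening: 0.0852
grasp_force: 0.0
```

```bash
python3 -c "
from h import *
o=bot.get_obs();print(o['q'],o['ee_pos'],o['tcp_rot'],o['qd'])"
```

```text
[ 73.8542  45.2055  70.7472 112.1468  -0.0014  90.0009] [0.2158 0.7455 0.2837] [176.6051   0.0013 163.8533] [-0.0357 -0.4256  0.196   0.0436  0.0459 -0.0315]
```

Request:
send_rows(
  targets="0 -50 -40 -10 0; 0 -100 -80 -20 0; 0 -150 -120 -30 0; 0 -200 -160 -40 0",
)

```text
time: 2.35
ee_pos: [0.1585, 0.5473, 0.4298]
tcp_rot: [177.3, 2.2, -155.9]
wrist_force: [-0.4, -0.0, 0.6]
opening: 0.0856
grasp_force: 0.0
```

```bash
python3 -c "
from h import *
o=bot.get_obs();print(o['q'],o['ee_pos'],o['tcp_rot'],o['qd'])"
```

```text
[ 73.8535  15.8802  46.3567 117.0019   0.0005  49.6706] [0.1585 0.5473 0.4298] [ 177.3495    2.2476 -155.8691] [  0.0635 -40.7031 -14.9022  25.3806  -0.0218 -79.4149]
```

Request:
send_rows(
  targets="0 0 -60 -10 0; 0 0 -120 -20 0; 0 0 -180 -30 0; 0 0 -240 -40 0; 0 0 -300 -50 0; 0 0 -300 -50 0",
)

```text
time: 3.1
ee_pos: [0.1482, 0.5121, 0.5397]
tcp_rot: [-180.0, 8.4, -106.0]
wrist_force: [0.5, 0.1, -0.6]
opening: 0.0851
grasp_force: 0.0
```

```bash
python3 -c "
from h import *
o=bot.get_obs();print(o['q'],o['ee_pos'],o['tcp_rot'],o['qd'])"
```

```text
[ 73.8594  21.8792  70.76   130.5008  -0.0011  -0.1815] [0.1482 0.5121 0.5397] [-179.9722    8.38   -105.9571] [  0.3845   1.4131  -0.1544  -0.1113  -0.7215 -16.3852]
```

```bash
cat >fit.py <<'E'
from h import *
from scipy.optimize import least_squares
D=np.array([[5.01,10.03,95.1,.5498,.2305],[45.2055,70.7472,112.1468,.7761,.2837],[15.88,46.3567,117.0,.5698,.4298],[21.879,70.76,130.5,.5331,.5397]])
def fk(p,q2,q3,q4):
    a,d,L1,L2,be,Lt=p; e=q3-q2-q4
    return a+L1*np.sin(q2)+L2*np.cos(q3-q2+be)+Lt*np.cos(e), d+L1*np.cos(q2)+L2*np.sin(q3-q2+be)+Lt*np.sin(e)
q=np.radians(D[:,:3])
def res(p):
    r,z=fk(p,*q.T); return np.r_[r-D[:,3],z-D[:,4]]
s=least_squares(res,[0,.2,.4,.4,0,.25]); print(s.x,s.fun*1000)
E
python3 fit.py
```

```text
[-0.0001  0.1608  0.4201  0.5203  0.0699  0.4304] [ 0.0021 -0.0008 -0.0026  0.0012  0.0029 -0.0025 -0.0045  0.0041]
```

Request:
send_rows(
  targets="-1500 0 0 0 0; -1500 0 0 0 0; -1500 0 0 0 0; -1500 0 0 0 0",
)

```text
time: 3.6
ee_pos: [0.1532, 0.5295, 0.5131]
tcp_rot: [180.0, 5.6, -106.2]
wrist_force: [-0.4, 0.4, 0.0]
opening: 0.0856
grasp_force: 0.0
```

```bash
python3 -c "
from h import *
o=bot.get_obs();print(o['q'],o['ee_pos'],o['tcp_rot'],o['qd'],np.hypot(*o['ee_pos'][:2]))"
```

```text
[ 73.8579  24.677   70.7345 130.4744   0.0026   0.0217] [0.1532 0.5295 0.5131] [ 179.9953    5.5831 -106.1639] [-0.0218  0.7279  0.1621 -0.0383  0.006   0.0021] 0.5511794960095334
```

```bash
cat >srch.py <<'E'
from sim import *
np.set_printoptions(precision=1,suppress=True)
g=np.random.default_rng(0); best=[]
for i in range(40000):
    q=g.uniform(LO,HI); q[0]=0
    k=g.choice([1,2,3,4,5],g.integers(1,4),replace=False)
    for j in k: q[j]=(LO,HI)[g.integers(2)][j]
    q[5]=q[5] if 5 in k else g.uniform(-2,2)
    p,R,_=fkj(q)
    if p[2]<.1: continue
    m=g.normal(size=3); m*=62/np.linalg.norm(m); t=g.choice([-10.7,0,10.7])
    q2=call(q,[(*m,t)],w=1,lam=.05,N=3); p2,R2,_=fkj(q2)
    a=np.degrees(np.arccos(np.clip(R[:,2]@R2[:,2],-1,1)))
    best.append((a,t,m,np.degrees(q),np.degrees(q2-q),p))
best.sort(key=lambda b:-b[0])
for b in best[:6]: print(*b)
print("no turn")
for b in [b for b in best if b[1]==0][:5]: print(*b)
E
python3 srch.py
```

```text
11.647622076104623 10.7 [-29.8 -15.2  52.2] [  0.  -39.5 -65.8 130.5  29.5 180. ] [-19.9  -9.    0.    0.  -16.9   0. ] [-0.1  0.2  0.1]
10.74929491927956 10.7 [-57.4   8.1  22.1] [  0.  -34.  -65.8 130.5  -1.4 180. ] [-28.7 -14.6   0.    0.  -25.6   0. ] [-0.2 -0.   0.1]
8.462502230198105 10.7 [-35.8  24.9  44.1] [   0.   -36.8  -65.8  130.5   -2.6 -180. ] [-25.4 -11.7   0.    0.  -22.4   0. ] [-0.2 -0.   0.1]
8.442056926091235 0.0 [-54.9  -5.6  28.2] [  0.  -39.7 -65.8 130.5  11.9 180. ] [ 1.5 -8.8  0.   0.   1.4  0. ] [-0.2  0.1  0.1]
8.121164379579367 -10.7 [-54.3 -19.  -23.2] [   0.   -48.6    6.4 -126.   -15.2 -180. ] [-5.1  2.8  3.2  8.9 -5.   0. ] [-0.5 -0.1  0.9]
7.985781137907359 10.7 [ 6.  13.9 60.1] [   0.   -48.6  -57.9  130.5   -0.9 -180. ] [-3.3  0.  -7.9  0.  -2.9  9.1] [-0.1 -0.   0.1]
no turn
8.442056926091235 0.0 [-54.9  -5.6  28.2] [  0.  -39.7 -65.8 130.5  11.9 180. ] [ 1.5 -8.8  0.   0.   1.4  0. ] [-0.2  0.1  0.1]
7.5995448754941295 0.0 [-21.5  36.4 -45.4] [   0.    90.8   70.8 -126.   -40.  -180. ] [-4.9 13.1  0.   0.   1.9 12.2] [ 0.8 -0.3  0.3]
3.4679973105578092 0.0 [-19.9 -12.9 -57.3] [   0.    97.7   67.8 -126.   -48.8 -180. ] [1.6 6.2 3.  0.  1.2 0. ] [ 0.9 -0.3  0.2]
3.142534704445252 0.0 [ -9.4  33.9 -51.1] [   0.   -48.6  -65.8  121.4   64.  -180. ] [-2.   0.   0.   9.1 -2.3  0. ] [0.  0.4 0.2]
3.098152392545747 0.0 [-17.6 -35.8 -47.4] [   0.   101.2   70.8 -126.   -15.   180. ] [ 2.   2.7  0.   0.   0.5 -1.2] [ 0.8 -0.1  0.3]
```

```bash
cat >>h.py <<'E'
def shift(target,p=None,R=None):
    "tool-frame mm shift to world target"
    if R is None: R=Rt(); p=bot.get_obs()["ee_pos"]
    return (R.T@(np.array(target)-p))*1000
E
cat >plan.py <<'E'
from h import *
from sim import *
np.set_printoptions(precision=3,suppress=True)
o=bot.get_obs(); q=np.radians(o["q"]); p,R,_=fkj(q)
def show(q,s=""):
    p,R,_=fkj(q); z=R[:,2]; print(s,np.degrees(q).round(1),p,"tilt %.1f az %.0f"%(np.degrees(np.arccos(-z[2])),np.degrees(np.arctan2(z[1],z[0]))),"xaz",np.degrees(np.arctan2(R[1,0],R[0,0])).round(1))
show(q,"now"); qs=q
for tgt in [(.5,0,.5),(.6,0,.45),(.45,0,.55)]:
    sh=shift(tgt,p,R); n=11
    qt=call(qs,[(*(sh*i/n),66*i/n) for i in range(1,n+1)]+[(*sh,66)]*2,w=1,lam=.05,N=3); show(qt,f"sh {sh} ")
    for rows in(1,2):
      for m in [(-60,0,0),(-50,0,-50),(0,0,-60),(40,0,-50),(-50,0,40)]:
        qq=qt
        for _ in range(20//rows*1): qq=call(qq,[(*(10*np.array(m)),0)]*rows,w=1,lam=.05,N=3)
        show(qq,f"  rows{rows} {m}")
E
python3 plan.py
```

```text
now [ 73.9  24.7  70.7 130.5   0.    0. ] [0.153 0.53  0.513] tilt 5.6 az 74 xaz -106.2
sh [ 411.402 -480.462  -27.079]  [ -4.7  16.4  56.9 129.4   5.5 -12.5] [0.5 0.  0.5] tilt 5.6 az 74 xaz -172.3
  rows1 (-60, 0, 0) [ -0.5  41.4  70.8 130.5   9.5  -9.9] [0.631 0.065 0.346] tilt 14.6 az 139 xaz -170.6
  rows1 (-50, 0, -50) [ -6.6  17.4  70.8 130.5   9.7 -12.9] [0.506 0.014 0.586] tilt 16.0 az 31 xaz -173.4
  rows1 (0, 0, -60) [  1.8  -1.7  70.8 130.5   1.7  -4.1] [0.337 0.023 0.721] tilt 31.9 az 5 xaz -173.3
  rows1 (40, 0, -50) [ -5.9 -47.7  11.2 130.5  -1.  -13. ] [ 0.061 -0.014  0.498] tilt 18.4 az -9 xaz -172.3
  rows1 (-50, 0, 40) [ 6.7 83.  70.8 63.1  4.8  0.1] [ 1.029  0.158 -0.277] tilt 15.4 az 25 xaz -173.4
  rows2 (-60, 0, 0) [ -0.6  40.7  70.8 130.5   9.3  -9.9] [0.628 0.063 0.354] tilt 13.9 az 137 xaz -170.7
  rows2 (-50, 0, -50) [ -6.1  18.   70.8 130.5   9.4 -12.6] [0.509 0.016 0.581] tilt 15.4 az 32 xaz -173.4
  rows2 (0, 0, -60) [ -0.1  -0.2  70.8 130.5   2.7  -5.8] [0.351 0.02  0.713] tilt 30.5 az 5 xaz -173.3
  rows2 (40, 0, -50) [ -7.  -45.8  12.4 130.5  -0.9 -14
[... 1804 characters left out ...]
130.5  -0.6  -6. ] [ 0.056 -0.003  0.504] tilt 19.9 az -1 xaz -172.5
  rows1 (-50, 0, 40) [ 6.9 81.3 70.8 65.3  4.8  0.2] [ 1.025  0.161 -0.251] tilt 14.9 az 26 xaz -173.3
  rows2 (-60, 0, 0) [ -0.6  39.1  70.8 130.5   9.   -9.7] [0.623 0.061 0.371] tilt 12.6 az 133 xaz -171.0
  rows2 (-50, 0, -50) [ -6.4  16.3  70.8 130.5   9.5 -12.6] [0.497 0.016 0.595] tilt 16.8 az 28 xaz -173.5
  rows2 (0, 0, -60) [  2.6 -14.   50.9 130.5   1.8  -3.7] [0.262 0.025 0.662] tilt 24.5 az 7 xaz -173.3
  rows2 (40, 0, -50) [  0.5 -48.6  11.3 130.5  -0.6  -6.6] [ 0.057 -0.004  0.5  ] tilt 19.4 az -1 xaz -172.5
  rows2 (-50, 0, 40) [ 6.9 81.1 70.8 66.   4.8  0.1] [ 1.022  0.16  -0.247] tilt 14.6 az 27 xaz -173.3
```

Request:
send_rows(
  targets="37 -44 -2 6 0; 75 -87 -5 12 0; 112 -131 -7 18 0; 150 -175 -10 24 0; 187 -218 -12 30 0; 224 -262 -15 36 0; 262 -306 -17 42 0; 299 -349 -20 48 0; 337 -393 -22 54 0; 374 -437 -25 60 0; 411 -480 -27 66 0",
)

```text
time: 4.97
ee_pos: [0.5001, -0.0016, 0.5005]
tcp_rot: [174.9, 2.3, -172.5]
wrist_force: [0.9, 0.6, -0.2]
opening: 0.0858
grasp_force: 0.0
```

Request:
send_rows(
  targets="0 0 -600 0 0; 0 0 -600 0 0",
)

```text
time: 5.22
ee_pos: [0.5451, -0.0004, 0.525]
tcp_rot: [175.8, 7.6, -172.8]
wrist_force: [-0.0, -0.4, 3.3]
opening: 0.0853
grasp_force: 0.0
```

Request:
send_rows(
  targets="0 0 -600 0 0; 0 0 -600 0 0",
)

```text
time: 5.48
ee_pos: [0.5155, -0.0031, 0.5652]
tcp_rot: [176.5, 11.8, -172.9]
wrist_force: [-0.6, -0.2, 0.2]
opening: 0.0853
grasp_force: 0.0
```

Request:
send_rows(
  targets="0 0 -600 0 0; 0 0 -600 0 0",
)

```text
time: 5.72
ee_pos: [0.4873, -0.006, 0.5988]
tcp_rot: [177.2, 15.7, -173.1]
wrist_force: [0.8, 0.5, 0.7]
opening: 0.0852
grasp_force: 0.0
```

Request:
send_rows(
  targets="0 0 -600 0 0; 0 0 -600 0 0",
)

```text
time: 5.98
ee_pos: [0.4577, -0.0079, 0.6298]
tcp_rot: [177.8, 19.4, -173.3]
wrist_force: [0.2, -0.7, -0.7]
opening: 0.0856
grasp_force: 0.0
```

Request:
send_rows(
  targets="0 0 -600 0 0; 0 0 -600 0 0",
)

```text
time: 6.22
ee_pos: [0.4259, -0.0085, 0.6588]
tcp_rot: [178.5, 23.1, -173.5]
wrist_force: [-0.4, -0.4, -0.3]
opening: 0.0855
grasp_force: 0.0
```

Request:
send_rows(
  targets="0 0 -600 0 0; 0 0 -600 0 0",
)

```text
time: 6.48
ee_pos: [0.392, -0.0073, 0.6859]
tcp_rot: [179.3, 26.8, -173.6]
wrist_force: [-0.5, 0.4, 0.1]
opening: 0.0854
grasp_force: 0.0
```

```bash
sed -i '/^for tgt/,$d' plan.py; python3 plan.py
```

```text
now [ -5.4   4.1  70.7 130.5   6.  -10.6] [0.393 0.008 0.687] tilt 26.8 az 8 xaz -173.6
```

Request:
send_rows(
  targets="0 0 -600 0 0; 0 0 -600 0 0",
)

```text
time: 6.72
ee_pos: [0.3562, -0.0041, 0.7107]
tcp_rot: [-179.9, 30.5, -173.6]
wrist_force: [0.2, -0.5, 0.9]
opening: 0.0853
grasp_force: 0.0
```

Request:
send_rows(
  targets="0 0 -600 0 0; 0 0 -600 0 0",
)

```text
time: 6.98
ee_pos: [0.3182, 0.0016, 0.7332]
tcp_rot: [-179.1, 34.2, -173.6]
wrist_force: [-0.3, 0.3, -0.6]
opening: 0.0851
grasp_force: 0.0
```

Request:
send_rows(
  targets="0 0 -600 0 0; 0 0 -600 0 0",
)

```text
time: 7.22
ee_pos: [0.278, 0.0088, 0.7531]
tcp_rot: [-178.4, 37.9, -173.5]
wrist_force: [0.3, -0.2, -1.2]
opening: 0.0853
grasp_force: 0.0
```

Request:
send_rows(
  targets="0 0 -600 0 0; 0 0 -600 0 0",
)

```text
time: 7.48
ee_pos: [0.2418, 0.0068, 0.7724]
tcp_rot: [-178.3, 42.4, -172.8]
wrist_force: [0.9, 0.6, 0.0]
opening: 0.0855
grasp_force: 0.0
```

```bash
sed -i 's/^S5=1/S5=-1/' sim.py; cat >state.py <<'E'
from h import *
from sim import *
np.set_printoptions(precision=3,suppress=True)
o=bot.get_obs(); q=np.radians(o["q"]); p,R,_=fkj(q); R2=Rt()
print(o["q"].round(1),o["ee_pos"],p,"\n",R,"\n",R2)
E
python3 state.py
```

```text
[-10.3 -11.2  70.7 130.5  10.1 -13. ] [0.242 0.007 0.772] [ 0.219 -0.116  0.774] 
 [[-0.784  0.116  0.61 ]
 [-0.083  0.954 -0.288]
 [-0.616 -0.277 -0.738]] 
 [[-0.732 -0.106  0.673]
 [-0.093  0.994  0.056]
 [-0.675 -0.022 -0.738]]
```

```bash
sed -i 's/^S5=-1.*/S5=1; b5=0.0/; s/p=w+Lt\*t$/p=w+b5*t0+(Lt-b5)*t/; s/org=\[sh,sh,el,w,w,w\]/org=[sh,sh,el,w,w+b5*t0,w+b5*t0]/' sim.py
python3 - <<'E'
import sim
from sim import *
np.set_printoptions(precision=4,suppress=True)
for Q in ([-10.3,-11.2,70.7,130.5,10.1,-13.0],):
  for b in(0,.1,.12,.15,.2): sim.b5=b; p,R,_=fkj(np.radians(Q)); print(b,p,"want .2418 .0068 .7724",R[:,2],R[:,0])
E
grep -n b5 sim.py
```

```text
0 [0.2455 0.0321 0.774 ] want .2418 .0068 .7724 [ 0.6719  0.0561 -0.7385] [-0.733  -0.0919 -0.674 ]
0.1 [0.2433 0.0147 0.7729] want .2418 .0068 .7724 [ 0.6719  0.0561 -0.7385] [-0.733  -0.0919 -0.674 ]
0.12 [0.2429 0.0112 0.7726] want .2418 .0068 .7724 [ 0.6719  0.0561 -0.7385] [-0.733  -0.0919 -0.674 ]
0.15 [0.2423 0.0059 0.7723] want .2418 .0068 .7724 [ 0.6719  0.0561 -0.7385] [-0.733  -0.0919 -0.674 ]
0.2 [ 0.2412 -0.0028  0.7717] want .2418 .0068 .7724 [ 0.6719  0.0561 -0.7385] [-0.733  -0.0919 -0.674 ]
6:S5=1; b5=0.0
20:    p=w+b5*t0+(Lt-b5)*t
21:    ax=[ez,y,-y,y,a5,t]; org=[sh,sh,el,w,w+b5*t0,w+b5*t0]
```

```bash
sed -i 's/b5=0.0/b5=.145/' sim.py; cat >p2.py <<'E'
from h import *
from sim import *
np.set_printoptions(precision=3,suppress=True)
o=bot.get_obs(); q0=np.radians(o["q"]); p0,R0=o["ee_pos"],Rt(); z=R0[:,2]
def go(q,tgt,turn=0):
    p,R,_=fkj(q); sh=(R.T@(np.array(tgt)-p))*1000; n=int(max(np.linalg.norm(sh)/55,abs(turn)/10))+1
    q=call(q,[(*(sh*i/n),turn*i/n) for i in range(1,n+1)]+[(*sh,turn)]*3,w=1,lam=.05,N=3); p2,R2,_=fkj(q)
    print("  tgt",np.array(tgt),"err mm",((p2-tgt)*1000).round(1),"q",np.degrees(q).round(0),"T",np.degrees(np.arccos(-R2[2,2])).round(1),"n",n); return q
u=np.array([-.132,.991,0]); c=np.array([.595,-.002,.042])
for k in(0,1,-1):
    g=c+k*.115*u+.0187*z; print("jar",k,g); qa=go(q0,g-.15*z); qb=go(qa,g); qc=go(qb,g-.18*z)
for n,f in(("tray",[.464,.347,.006]),("crate+",[.5115,-.313,.007]),("crate-",[.5005,-.413,.007])):
    g=np.array(f)+[0,0,.031]+.0187*z; print(n); q=go(qc,g-.15*z); go(q,g)
cam=camera_model("scene")["pose"][:3,3]
for P in([.45,0,.35],[.5,.1,.4],[.55,.2,.4]):
  for th in range(-170,181,10):
    Rn=R0@Ro.from_euler('z',th,degrees=True).as_matrix()@R0.T; n=Rn@[0,0,-1.]
    v=cam-P; v/=np.linalg.norm(v); t=np.degrees(np.arccos(-n[2]))
    if t>72 and abs(th)>110: print(P,th,"jar tilt %.0f view %.0f"%(t,np.degrees(np.arccos(n@v))),end=" | ")
  print(); go(qc,P,170);go(qc,P,-150)
E
python3 p2.py
```

```text
jar 0 [ 0.608 -0.001  0.028]
  tgt [ 0.507 -0.009  0.139] err mm [ 0.  0. -0.] q [ -5. -46. -49.  44.   6.  -9.] T 42.5 n 13
  tgt [ 0.608 -0.001  0.028] err mm [ 0. -0.  0.] q [ -2. -22. -49.  21.   5.  -7.] T 42.5 n 3
  tgt [ 0.486 -0.011  0.161] err mm [ 4.5 -0.6  0.4] q [ -5. -49. -48.  49.   7.  -9.] T 42.4 n 4
jar 1 [0.592 0.113 0.028]
  tgt [0.491 0.105 0.139] err mm [-0.  0.  0.] q [ 16. -46. -50.  45.  -8.   7.] T 42.5 n 13
  tgt [0.592 0.113 0.028] err mm [ 0.  0. -0.] q [ 14. -23. -50.  21.  -6.   5.] T 42.5 n 3
  tgt [0.471 0.103 0.161] err mm [6.5 2.3 0.6] q [ 17. -49. -48.  49.  -9.   8.] T 42.3 n 4
jar -1 [ 0.623 -0.115  0.028]
  tgt [ 0.522 -0.123  0.139] err mm [0. 0. 0.] q [-23. -37. -45.  43.  18. -23.] T 42.5 n 13
  tgt [ 0.623 -0.115  0.028] err mm [ 0. -0.  0.] q [-17. -16. -45.  21.  14. -18.] T 42.5 n 3
  tgt [ 0.502 -0.125  0.161] err mm [-0.  0.  0.] q [-24. -40. -44.  48.  19. -24.] T 42.5 n 4
tray
  tgt [0.376 0.34  0.134] err mm [ 0.  0. -0.] q [ 60. -30. -40.  53. -34.  45.] T 42.5 n 9
  tgt [0.477 0.348 0.023] err mm [-0.  0.  0.] q [ 49. -16. -44.  29.
[... 1681 characters left out ...]
   69.   -7. -144.] T 42.5 n 16
[0.55, 0.2, 0.4] -170 jar tilt 85 view 64 | [0.55, 0.2, 0.4] -160 jar tilt 83 view 59 | [0.55, 0.2, 0.4] -150 jar tilt 81 view 56 | [0.55, 0.2, 0.4] -140 jar tilt 79 view 53 | [0.55, 0.2, 0.4] -130 jar tilt 75 view 52 | [0.55, 0.2, 0.4] 130 jar tilt 75 view 102 | [0.55, 0.2, 0.4] 140 jar tilt 79 view 95 | [0.55, 0.2, 0.4] 150 jar tilt 81 view 89 | [0.55, 0.2, 0.4] 160 jar tilt 83 view 82 | [0.55, 0.2, 0.4] 170 jar tilt 85 view 76 | [0.55, 0.2, 0.4] 180 jar tilt 85 view 70 | 
  tgt [0.55 0.2  0.4 ] err mm [ 12.7 -31.6  -0. ] q [ 22. -26. -10.  65. -11. 180.] T 42.5 n 18
  tgt [0.55 0.2  0.4 ] err mm [0. 0. 0.] q [  27.  -25.   -9.   66.  -15. -135.] T 42.5 n 16
```

```bash
python3 - <<'E'
from h import *
z=Rt()[:,2]; print(shift(np.array([.595,-.002,.042])+.0187*z-.15*z))
E
```

```text
[234.9474 -30.5529 644.698 ]
```

Request:
send_rows(
  targets="20 -3 54 0 0; 39 -5 107 0 0; 59 -8 161 0 0; 78 -10 215 0 0; 98 -13 269 0 0; 117 -15 322 0 0; 137 -18 376 0 0; 157 -20 430 0 0; 176 -23 484 0 0; 196 -25 537 0 0; 215 -28 591 0 0; 235 -30 645 0 0; 235 -30 645 0 0",
)

```text
time: 9.1
ee_pos: [0.5053, -0.0141, 0.1312]
tcp_rot: [-178.5, 41.9, -173.5]
wrist_force: [-0.1, -0.2, -0.3]
opening: 0.0856
grasp_force: 0.0
```

```bash
cat >wp.py <<'E'
from h import *
import sys
o=bot.get_obs(); R=Rt(); p=o["ee_pos"]; im=camera("wrist"); cv2.imwrite(sys.argv[1],im)
M=camera_model("wrist"); T=M["T_tool_cam"]
print(o["time"],p,o["tcp_rot"],o["q"].round(1))
c=np.array([.595,-.002,0]);u=np.array([-.132,.991,0])
for k in(0,1,-1):
  for h in(.068,.012):
    x=np.array([*(c+k*.115*u)[:2],h]); v=T[:3,:3].T@(R.T@(x-p)-T[:3,3]); v=M["K"]@v; print(k,h,v[:2]/v[2])
E
python3 wp.py pics/w1.png
```

```text
9.1 [ 0.5053 -0.0141  0.1312] [-178.4732   41.9342 -173.5375] [ -5.1 -45.4 -49.8  44.    6.2  -8.6]
0 0.068 [333.3572 276.9317]
0 0.012 [334.0484 207.1371]
1 0.068 [516.8221 276.9243]
1 0.012 [498.3396 205.945 ]
-1 0.068 [156.5982 276.9388]
-1 0.012 [175.1548 208.29  ]
```

View pics/w1.png

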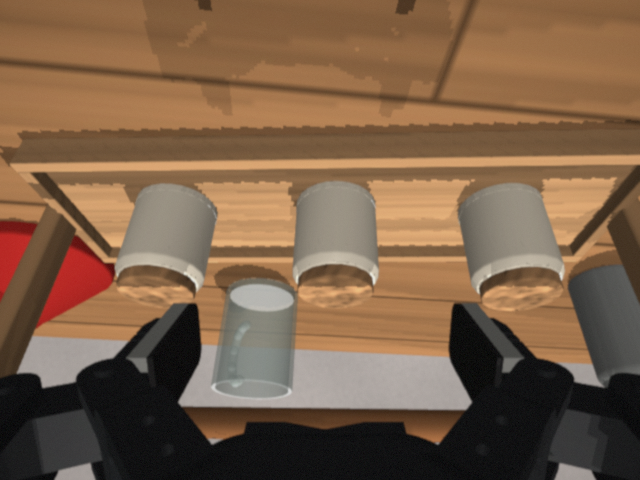

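The wrist view shows the middle jar's shoulder at (336,272), the left jar's at (516,275) and the right jar's at (163,270). All are within about 3 mm of my predictions, so I'll go in.

```bash
python3 - <<'E'
from h import *
R=Rt(); z=R[:,2]; print(shift(np.array([.595,-.002,.042])+.0187*z), R.T@[0,0,1.], z)
E
```

```text
[-11.4126   4.989  142.9998] [-0.665  -0.019  -0.7466] [ 0.6634  0.049  -0.7466]
```

Request:
send_rows(
  targets="-10 5 40 0 0; -11 5 85 0 0; -11 5 125 0 0; -11 5 143 0 0; -11 5 143 0 0; -11 5 143 0 255; -11 5 143 0 255; -11 5 143 0 255; -11 5 143 0 255; -11 5 143 0 255",
  newtons=50,
)

```text
time: 10.4
ee_pos: [0.6109, -0.002, 0.0408]
tcp_rot: [-178.4, 42.5, -173.5]
wrist_force: [-5.5, 1.1, 7.9]
opening: 0.055
grasp_force: 54.3
```

Request:
send_rows(
  targets="0 0 -35 0 255; 0 0 -85 0 255; -15 0 -135 -2 255; -45 1 -175 -12 255; -75 2 -215 -22 255; -105 3 -260 -32 255; -130 5 -300 -42 255; -145 6 -327 -52 255; -145 6 -327 -62 255; -145 6 -327 -72 255; -145 6 -327 -82 255; -145 6 -327 -92 255; -145 6 -327 -102 255; -145 6 -327 -112 255; -145 6 -327 -122 255; -145 6 -327 -132 255; -145 6 -327 -142 255; -145 6 -327 -145 255; -145 6 -327 -145 255; -145 6 -327 -145 255",
)

```text
time: 12.9
ee_pos: [0.4963, 0.0002, 0.3778]
tcp_rot: [-153.5, -34.2, -37.5]
wrist_force: [0.4, -0.1, -2.1]
opening: 0.0545
grasp_force: 55.0
```

```bash
cat >sp.py <<'E'
from h import *
import sys
o=bot.get_obs(); R=Rt(); p=o["ee_pos"]; im=camera("scene"); M=camera_model("scene")
v=M["K"]@(M["pose"][:3,:3].T@(p-M["pose"][:3,3])); x,y=(v[:2]/v[2]).astype(int); print(o["time"],p,o["tcp_rot"],o["opening"],x,y)
cv2.imwrite(sys.argv[1],cv2.resize(im[max(0,y-45):y+45,x-60:x+60],None,fx=6,fy=6,interpolation=cv2.INTER_CUBIC))
E
python3 sp.py pics/s1.png
```

```text
12.9 [0.4963 0.0002 0.3778] [-153.4903  -34.2279  -37.4945] 0.05447458449379375 269 119
```

View pics/s1.png

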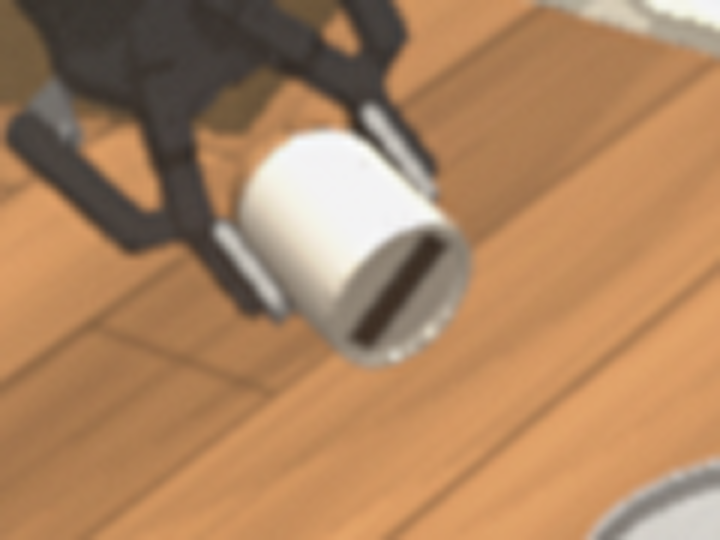

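The mark is a dark straight bar on white, running from about (355,340) to (440,240) in the crop, so this jar goes in the crate.

```bash
cat >to.py <<'E'
from h import *
import sys
t=[float(a) for a in sys.argv[1:4]]; s=shift(t); o=bot.get_obs(); print(o["time"],o["ee_pos"],o["tcp_rot"],"shift",s.round(1),np.linalg.norm(s).round(),"up",(Rt().T@[0,0,1.]).round(3))
E
python3 to.py .517 -.409 .11
```

```text
12.95 [0.4964 0.0002 0.3779] [-153.4928  -34.2369  -37.4749] shift [ 68.6 444.9 192.4] 490.0 up [ 0.563 -0.369 -0.74 ]
```

Request:
send_rows(
  targets="5 32 14 10 255; 10 64 27 20 255; 15 95 41 30 255; 20 127 55 40 255; 25 159 69 50 255; 30 191 82 60 255; 35 222 96 70 255; 40 254 110 80 255; 45 286 124 90 255; 49 318 137 100 255; 54 350 151 110 255; 59 381 165 120 255; 64 413 179 130 255; 69 445 192 140 255; 69 445 192 145 255; 69 445 192 145 255; 69 445 192 145 255",
)

```text
time: 15.08
ee_pos: [0.5177, -0.4093, 0.1113]
tcp_rot: [-178.2, 42.3, -173.3]
wrist_force: [-0.5, 0.3, -1.8]
opening: 0.0551
grasp_force: 54.8
```

```bash
python3 to.py .517 -.409 .0358
```

```text
15.075 [ 0.5177 -0.4093  0.1113] [-178.2377   42.2852 -173.3116] shift [51.3  2.1 55.3] 75.0 up [-0.673 -0.023 -0.739]
```

Request:
send_rows(
  targets="17 1 18 0 255; 32 1 35 0 255; 42 1 47 0 255; 46 2 50 0 255; 47 2 51 0 255; 48 2 52 0 255; 48 2 52 0 255",
)

```text
time: 15.95
ee_pos: [0.5173, -0.4092, 0.0408]
tcp_rot: [-178.3, 42.3, -173.4]
wrist_force: [-0.3, 0.4, -2.4]
opening: 0.0544
grasp_force: 54.9
```

```bash
python3 to.py .517 -.409 .0358; python3 - <<'E'
from h import *
cv2.imwrite("pics/t2.png",cv2.resize(camera("scene")[285:430,90:270],None,fx=4,fy=4,interpolation=cv2.INTER_CUBIC)); print(bot.get_obs()["wrist_force"])
E
```

```text
15.95 [ 0.5173 -0.4092  0.0408] [-178.3003   42.3085 -173.4307] shift [3.5 0.4 3.5] 5.0 up [-0.673 -0.022 -0.739]
[-0.1593 -0.5034 -2.4476]
```

View pics/t2.png

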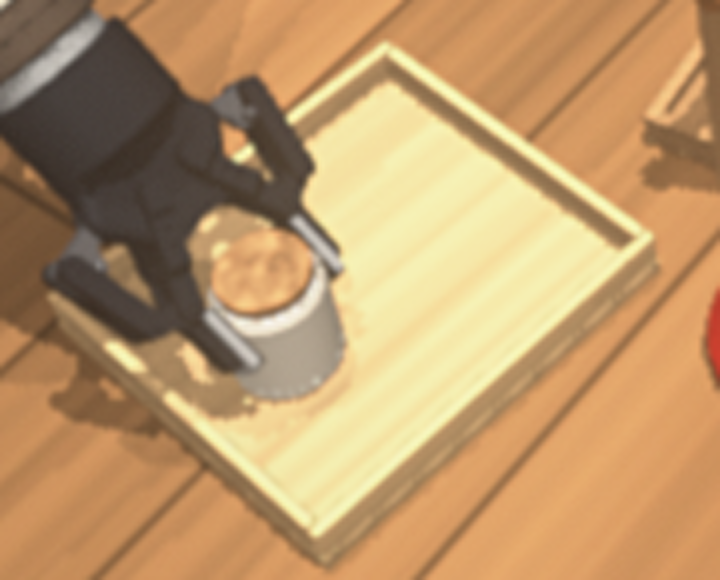

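Request:
send_rows(
  targets="1 0 2 0 255; 3 0 3 0 255; 3 0 4 0 255; 4 0 4 0 255",
)

```text
time: 16.5
ee_pos: [0.5176, -0.4094, 0.0359]
tcp_rot: [-178.3, 42.4, -173.4]
wrist_force: [2.4, 2.8, 4.7]
opening: 0.0547
grasp_force: 55.6
```

Request:
send_rows(
  targets="0 0 0 0 60; 0 0 0 0 60; 0 0 0 0 60",
)

```text
time: 16.88
ee_pos: [0.5168, -0.4091, 0.0344]
tcp_rot: [-178.4, 42.3, -173.5]
wrist_force: [0.1, 0.1, 0.9]
opening: 0.0649
grasp_force: 0.0
```

```bash
python3 to.py .525 -.121 .152;python3 to.py .625 -.113 .0408
```

```text
16.875 [ 0.5168 -0.4091  0.0344] [-178.364    42.272  -173.4766] shift [-109.4  283.5  -67.6] 311.0 up [-0.673 -0.021 -0.74 ]
16.875 [ 0.5168 -0.4091  0.0344] [-178.364    42.272  -173.4766] shift [-108.8  284.4   82.1] 315.0 up [-0.673 -0.021 -0.74 ]
```

Request:
send_rows(
  targets="0 0 -45 0 40; 0 0 -105 0 30; -30 45 -140 0 30; -60 105 -125 0 30; -85 165 -105 0 30; -105 225 -85 0 30; -109 284 -68 0 30; -109 284 -68 0 30; -109 284 -68 0 30",
)

```text
time: 18.0
ee_pos: [0.5245, -0.119, 0.1522]
tcp_rot: [-178.3, 42.3, -173.3]
wrist_force: [-0.6, -0.5, -0.1]
opening: 0.0754
grasp_force: 0.0
```

```bash
python3 to.py .625 -.113 .0408
```

```text
18.0 [ 0.5245 -0.119   0.1522] [-178.3409   42.3042 -173.2919] shift [  0.6  -1.4 150.1] 150.0 up [-0.673 -0.021 -0.739]
```

Request:
send_rows(
  targets="0 0 55 0 30; 0 0 110 0 30; 0 -1 140 0 30; 0 -1 150 0 30; 0 -1 150 0 30; 0 -1 150 0 255; 0 -1 150 0 255; 0 -1 150 0 255; 0 -1 150 0 255",
)

```text
time: 19.12
ee_pos: [0.6259, -0.1149, 0.0435]
tcp_rot: [-178.3, 42.5, -173.4]
wrist_force: [-5.7, -1.0, 7.8]
opening: 0.0545
grasp_force: 54.4
```

Request:
send_rows(
  targets="0 0 -35 0 255; 0 0 -85 0 255; -15 0 -135 -2 255; -45 5 -175 -12 255; -75 15 -215 -22 255; -105 30 -260 -32 255; -130 45 -300 -42 255; -139 61 -331 -52 255; -139 61 -331 -62 255; -139 61 -331 -72 255; -139 61 -331 -82 255; -139 61 -331 -92 255; -139 61 -331 -102 255; -139 61 -331 -112 255; -139 61 -331 -122 255; -139 61 -331 -132 255; -139 61 -331 -142 255; -139 61 -331 -145 255; -139 61 -331 -145 255; -139 61 -331 -145 255",
)

```text
time: 21.62
ee_pos: [0.4991, -0.0578, 0.3781]
tcp_rot: [-153.5, -34.2, -37.5]
wrist_force: [0.0, 0.6, -1.7]
opening: 0.0546
grasp_force: 54.5
```

```bash
python3 sp.py pics/s2.png; python3 to.py .5263 -.317 .12;  python3 to.py .48 .347 .12
```

```text
21.625 [ 0.4991 -0.0578  0.3781] [-153.4764  -34.2416  -37.4884] 0.05459829341085908 252 133
21.675 [ 0.4992 -0.0578  0.3781] [-153.4806  -34.2469  -37.4753] shift [  2.8 309.6 196.7] 367.0 up [ 0.563 -0.369 -0.74 ]
21.675 [ 0.4992 -0.0578  0.3781] [-153.4806  -34.2469  -37.4753] shift [-361.5 -247.5  197.5] 481.0 up [ 0.563 -0.369 -0.74 ]
```

View pics/s2.png

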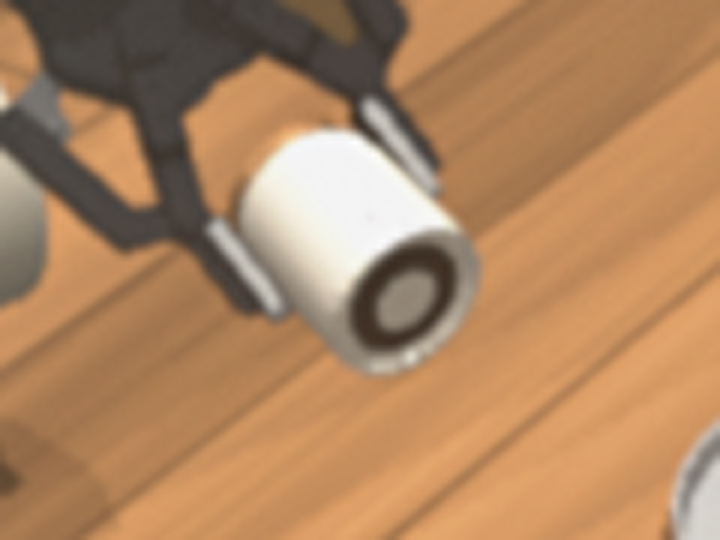

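The mark is a ring centred at about (405,300) in the crop, so this jar goes in the round tray.

Request:
send_rows(
  targets="-26 -18 14 10 255; -52 -35 28 20 255; -77 -53 42 30 255; -103 -71 56 40 255; -129 -88 71 50 255; -155 -106 85 60 255; -181 -124 99 70 255; -207 -141 113 80 255; -232 -159 127 90 255; -258 -177 141 100 255; -284 -194 155 110 255; -310 -212 169 120 255; -336 -230 183 130 255; -361 -247 197 140 255; -361 -247 197 145 255; -361 -247 197 145 255; -361 -247 197 145 255",
)

```text
time: 23.8
ee_pos: [0.4799, 0.346, 0.1206]
tcp_rot: [-178.3, 42.3, -173.4]
wrist_force: [-0.4, 0.6, -1.6]
opening: 0.0549
grasp_force: 54.2
```

```bash
python3 to.py .48 .347 .0375
```

```text
23.8 [0.4799 0.346  0.1206] [-178.3076   42.2983 -173.3799] shift [55.8  2.8 61.6] 83.0 up [-0.673 -0.022 -0.739]
```

Request:
send_rows(
  targets="20 1 22 0 255; 39 1 43 0 255; 48 2 53 0 255; 52 2 57 0 255; 53 2 59 0 255; 54 2 60 0 255; 55 2 61 0 255; 56 2 62 0 255; 56 2 62 0 255",
)

```text
time: 24.92
ee_pos: [0.4804, 0.3467, 0.0374]
tcp_rot: [-178.4, 42.3, -173.5]
wrist_force: [-1.2, -1.4, 1.5]
opening: 0.055
grasp_force: 54.8
```

Request:
send_rows(
  targets="0 0 0 0 60; 0 0 0 0 60; 0 0 0 0 60",
)

```text
time: 25.3
ee_pos: [0.4801, 0.3464, 0.0367]
tcp_rot: [-178.4, 42.3, -173.5]
wrist_force: [0.3, -0.8, -0.5]
opening: 0.0652
grasp_force: 0.0
```

```bash
python3 to.py .496 .105 .152
```

```text
25.3 [0.4801 0.3464 0.0367] [-178.3636   42.2798 -173.4768] shift [ -69.  -244.2  -86.2] 268.0 up [-0.673 -0.021 -0.74 ]
```

Request:
send_rows(
  targets="0 0 -45 0 40; 0 0 -105 0 30; -15 -50 -135 0 30; -35 -105 -125 0 30; -55 -160 -110 0 30; -69 -215 -90 0 30; -69 -244 -86 0 30; -69 -244 -86 0 30; -69 -244 -86 0 30",
)

```text
time: 26.42
ee_pos: [0.4961, 0.1054, 0.152]
tcp_rot: [-178.4, 42.3, -173.5]
wrist_force: [0.3, 0.1, 0.1]
opening: 0.0751
grasp_force: 0.0
```

```bash
python3 to.py .596 .112 .0415
```

```text
26.425 [0.4961 0.1054 0.152 ] [-178.3759   42.2946 -173.5013] shift [  0.4  -0.5 149.1] 149.0 up [-0.673 -0.021 -0.739]
```

Request:
send_rows(
  targets="0 0 55 0 30; 0 0 110 0 30; 0 0 140 0 30; 0 0 149 0 30; 0 0 149 0 30; 0 0 149 0 255; 0 0 149 0 255; 0 0 149 0 255; 0 0 149 0 255",
)

```text
time: 27.55
ee_pos: [0.5969, 0.113, 0.044]
tcp_rot: [-178.4, 42.5, -173.5]
wrist_force: [-6.4, 1.6, 7.8]
opening: 0.0545
grasp_force: 55.3
```

Request:
send_rows(
  targets="0 0 -35 0 255; 0 0 -85 0 255; -20 0 -125 -2 255; -50 -5 -165 -12 255; -80 -12 -205 -22 255; -105 -20 -250 -32 255; -130 -25 -290 -42 255; -144 -29 -322 -52 255; -144 -29 -322 -62 255; -144 -29 -322 -72 255; -144 -29 -322 -82 255; -144 -29 -322 -92 255; -144 -29 -322 -102 255; -144 -29 -322 -112 255; -144 -29 -322 -122 255; -144 -29 -322 -132 255; -144 -29 -322 -142 255; -144 -29 -322 -145 255; -144 -29 -322 -145 255; -144 -29 -322 -145 255",
)

```text
time: 30.05
ee_pos: [0.4882, 0.08, 0.377]
tcp_rot: [-153.5, -34.2, -37.5]
wrist_force: [-0.2, -0.1, -3.2]
opening: 0.0547
grasp_force: 55.5
```

```bash
python3 sp.py pics/s3.png; python3 to.py .527 -.317 .2
```

```text
30.05 [0.4882 0.08   0.377 ] [-153.4977  -34.2312  -37.4827] 0.05468201932552305 289 101
30.1 [0.4883 0.0801 0.3771] [-153.4945  -34.2426  -37.4704] shift [125.4 394.6 138. ] 436.0 up [ 0.563 -0.369 -0.74 ]
```

View pics/s3.png

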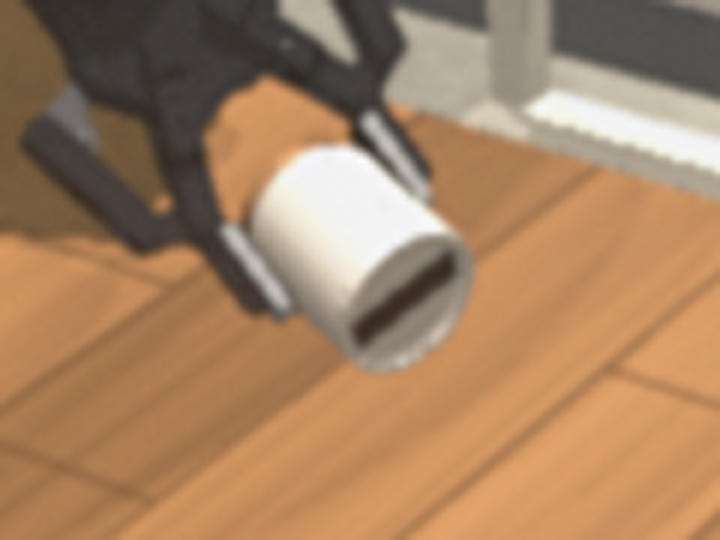

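The mark is a bar from about (355,335) to (455,262) in the crop, so this jar goes in the crate's free place.

Request:
send_rows(
  targets="9 28 10 10 255; 18 56 20 20 255; 27 85 30 30 255; 36 113 39 40 255; 45 141 49 50 255; 54 169 59 60 255; 63 197 69 70 255; 72 225 79 80 255; 81 254 89 90 255; 90 282 99 100 255; 99 310 108 110 255; 107 338 118 120 255; 116 366 128 130 255; 125 395 138 140 255; 125 395 138 145 255; 125 395 138 145 255; 125 395 138 145 255",
)

```text
time: 32.22
ee_pos: [0.5273, -0.3169, 0.2003]
tcp_rot: [-178.2, 42.3, -173.3]
wrist_force: [-0.4, 0.2, -2.6]
opening: 0.0549
grasp_force: 55.3
```

```bash
python3 to.py .527 -.317 .039
```

```text
32.225 [ 0.5273 -0.3169  0.2003] [-178.2413   42.284  -173.3144] shift [108.7   3.6 119.1] 161.0 up [-0.673 -0.023 -0.739]
```

Request:
send_rows(
  targets="28 1 31 0 255; 56 2 62 0 255; 80 3 88 0 255; 95 3 104 0 255; 102 4 112 0 255; 105 4 115 0 255; 106 4 116 0 255; 107 4 117 0 255; 108 4 118 0 255; 109 4 119 0 255; 109 4 119 0 255",
)

```text
time: 33.6
ee_pos: [0.5269, -0.3167, 0.0391]
tcp_rot: [-178.3, 42.3, -173.4]
wrist_force: [0.6, 0.2, 0.3]
opening: 0.0544
grasp_force: 55.5
```

Request:
send_rows(
  targets="0 0 0 0 65; 0 0 0 0 65; 0 0 0 0 65; 0 0 -40 0 65; 0 0 -100 0 65; -40 0 -150 0 65; -80 0 -190 0 65; -80 0 -190 0 65; -80 0 -190 0 65; -80 0 -190 0 65",
)

```text
time: 34.85
ee_pos: [0.4575, -0.3185, 0.2309]
tcp_rot: [-178.5, 42.2, -173.6]
wrist_force: [0.5, 0.9, -0.6]
opening: 0.0636
grasp_force: 0.0
```

```bash
python3 - <<'E'
from h import *
cv2.imwrite("pics/f.png",camera("scene")); print(bot.get_obs()["time"])
E
```

```text
34.9
```

View pics/f.png

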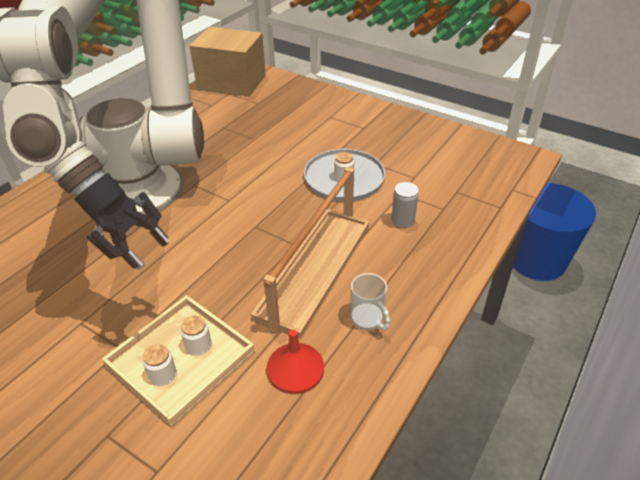

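The two bar jars stand upright in the crate at (160,365) and (196,335), and the ring jar stands in the tray at (344,166). The gripper is clear and the mug, can and funnel haven't moved.

```bash
python3 -c "
from workcell import ticket
print(ticket.job_done())"
```

```text
the job is handed in; nothing more can be done
None
```

The job is handed in at about 35 s: the ring jar stands in the round tray and the two bar jars in the crate, all released and upright in the last picture, with the mug, can and funnel undisturbed (no verdict was returned).

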